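# Load the rock test cell with its ring stack

## Task

Load the steel test cell, which already has a slice of stone of unknown thickness in its bore: lower the notched brass ring down onto the stone, then one of the two spacer rings onto that, then the end cap, letting none of them drop. How deep the brass ring comes to rest tells which spacer to use: the one with which the cap sits on the stack with its flange clear of the cell's rim by 2 to 10 mm, so that the clamp nut will later press on the stack and not on the rim. Leave the other spacer lying on the bench and do not disturb the oil bottle, calliper, wrench and marker.

Things in the scene. Friction and masses are not known exactly. Their poses are not given: they have to be found in the camera images.
- test_cell: fixed upright steel cylinder, 112 mm outside, rim 81 mm above the bench, on a grey base 156 mm across with four bolts. Bore 92 mm, open on top, 3 mm lead-in chamfer. On its floor a flat fixed slice of stone whose top is 49 to 61 mm below the rim, different each time, not given. Brass port stub 33 mm up, out to 72 mm at body +x. Origin: centre of the base on the bench, z up
- cell_rim (a point): centre of the bore's mouth, level with the flat rim, 81 mm above the bench; z up along the bore
- seat_ring: brass ring, twelve notches round its lower edge, 16 mm high, about 0.3 kg; goes in first, same way up as it lies. 90 mm outside, 76 mm inside diameter (1 mm play all round in the bore). A 10 mm thick lifting bar spans the opening through the centre along body x, top 1 mm below the ring's top face, 13 mm tall, 30 mm free either side. Origin: centre of the underside, z up
- short_spacer: bright plain aluminium spacer ring, 22 mm high, about 0.2 kg. 90 mm outside, 76 mm inside diameter (1 mm play all round in the bore). A 10 mm thick lifting bar spans the opening through the centre along body x, top 1 mm below the ring's top face, 14 mm tall, 30 mm free either side. Origin: centre of the underside, z up
- tall_spacer: dark steel spacer ring, one groove round the outside, 28 mm high, about 0.38 kg. 90 mm outside, 76 mm inside diameter (1 mm play all round in the bore). A 10 mm thick lifting bar spans the opening through the centre along body x, top 1 mm below the ring's top face, 14 mm tall, 30 mm free either side. Origin: centre of the underside, z up
- end_cap: steel cap, 0.5 kg, on its spigot: spigot 90 mm diameter, 20 mm high; flange 108 mm, 20 to 30 mm up; knurled boss to grip, 36 mm diameter, 30 to 64 mm up. Origin: centre of the underside, z up. With the stone d mm below the rim its flange ends up 36 + spacer height - d mm above the rim (never below 0)
- cap_flange (a point): centre of the underside of the end cap's flange, 20 mm above the cap's origin
- oil_bottle: brown dropper bottle, 34 mm diameter, 102 mm tall, bystander; origin at the centre of its foot
- calliper: steel vernier calliper lying flat, 69x200x9 mm, bystander; origin at the centre of its underside, long along y
- adjustable_wrench: adjustable wrench lying flat, 47x165x11 mm, bystander; origin at the centre of its underside, long along y
- marker: white and blue marker pen, 135 mm long, 16 mm thick, bystander; origin at the centre of its underside, long along y

How it is judged:
By the outcome, as a careful person would: the job done as asked, in the order asked, and still so for the second after the job is handed in, with the robot touching nothing.
It also fails if it takes over 72 s, if anything falls off the work surface, if the arm or the gripper's body presses on something with over 40 N, if the wrist force passes 120 N, or if a joint passes its speed limit or range.

## Robot

A 6-joint arm with a two-finger parallel gripper is mounted at the origin on a cart in front of the work surface, level with it; the furniture and walls round the work are solid. World frame = base frame: x ahead of the robot, y to its left, z up, the work surface at z = 0. Lengths are in m, angles in rad, forces in N, time in s.
With the tool pointing down it reaches from about 0.275 to 0.975 m from the base axis. Payload 8.4 kg.
Tool frame: the origin (TCP) lies where the fingers leave the gripper's body, on its centre line; the fingertips stand 88 mm ahead of it and the grasp point (between the pads) lies 69 mm ahead of it; z points along the fingers, y is the line along which they close (so a half turn about z gives the same grasp; the last joint's range is limited). The gripper opens to 92 mm and grips with 3 to 60 N. Pads are 20 mm wide; open, the fingers measure 128 mm over their backs; the gripper's body (75 mm by 189 mm) begins 69 mm behind the grasp point.
Start: joints at [1.125, 0.353, 1.633, -0, 1.155, -0.002], TCP at [0.268, 0.564, 0.303] pointing down, gripper open.
Joint ranges: [-2.63, 2.63], [-0.92, 2.1], [0.06, 2.66], [-1.3, 4.44], [0, 2.69], [-3.02, 3.02]. Speed limits (rad/s): [2.22, 2.22, 2.79, 3.14, 3.14, 3.14].

## Interface

Orientations are given as a rotation vector (axis times angle).
In Python, from bench import arm, camrig, status, ticket gives the robot as it stands (arm), with the cameras (camrig), the readings (status) and the job (ticket).
- The arm moves only by the tool shift_gripper, called after "Request:" by a JSON object that holds its "api" and its "payload", one argument or row to a line. Schema: {"type":"object","properties":{"increments":{"type":"object","properties":{"tx":{"type":"array","items":{"type":"number"},"minItems":1,"maxItems":20},"ty":{"type":"array","items":{"type":"number"},"minItems":1,"maxItems":20},"tz":{"type":"array","items":{"type":"number"},"minItems":1,"maxItems":20},"drx":{"type":"array","items":{"type":"number"},"minItems":1,"maxItems":20},"dry":{"type":"array","items":{"type":"number"},"minItems":1,"maxItems":20},"drz":{"type":"array","items":{"type":"number"},"minItems":1,"maxItems":20}},"additionalProperties":false,"required":["tx","ty","tz","drx","dry","drz"]},"aperture":{"type":"number"},"grip_force":{"type":"number"},"only":{"type":"string"},"quiet":{"type":"boolean"},"lines":{"type":"string"}},"required":["increments"],"additionalProperties":false}. increments is an object with one list for each field, all of the same length, 1 to 20, a row being the entries at one place: tx, ty, tz (the shift in parts of the range, where 1.0 means 80 cm), drx, dry, drz (a rotation vector in a scale on which 1.0 is 4 rad); each row is the pose to reach, as a shift and turn from the pose commanded when the call began, along the tool's axes at that moment; what a row does not reach only later rows make up. A row lasts 1/10 s, in which the tool goes at most 0.05 m and 0.15 rad, less where a joint would pass 70% of its speed; a pose out of reach is approached as far as the arm can. aperture is the finger opening in m, set as the call begins (left out keeps the last). The fingers move at their own pace and stop on an object; grip_force is the grip in N (left out, the last holds). Time passes only in rows, so rows that do not move let the fingers close. The tool returns the time, the measured TCP pose, the force, the opening and the grip force at its end. only (a regular expression) keeps the lines of the reply that match it, lines (a string "A,B") keeps lines A to B, and quiet returns only ok. Input that does not fit is refused with a message, and nothing moves.
- status.observe(): the state, without advancing time (a new reading comes with each control period).
- camrig.grab_frame(name): name is "scene" or "top" or "wrist"; returns the picture (400x640x3 uint8, red, green, blue); there is no depth.
- camrig.get_calibration(name): a dict with "K" (3x3 intrinsics, pixels), "world_from_camera" (4x4, takes a point from camera to world coordinates). Camera axes: x right, y up, looking along -z (the intrinsics and any distortion apply to the point x, -y, -z); pixel columns grow to the right and rows downward; lengths in m; the calibration is good to about 2 mm. A picture is of the moment at which its call begins: read the wrist's pose just before it. get_calibration takes no time and is no camera call; for the wrist camera it gives the pose at the moment of the call.
- ticket.close_job(): hands the job in; it is judged then, once.
The state is a dict: "time_s": time; "joint_pos": joint angles; "joint_vel": joint speeds; "tau": joint torques, N m; "position": TCP position; "tool_rot": TCP orientation; "wrist_force": force on the tool from outside, world axes, zero at the start; "wrist_torque": the same for the moment, N m; "width": finger opening in m; "finger_force": force on a finger pad.
Only numpy, scipy, OpenCV 4.12 (cv2) and the standard library are available. Lean on these libraries where they do the work, as an engineer would, in place of code of your own. Each camera call takes 0.05 s, during which the arm holds its last target. There are 200 camera calls.

## Working session

There is one attempt and no reset: what is moved stays moved. The work goes in short steps, Python scripts to look and compute and a tool call to move; the robot and the scene stay as the last step left them, time stands still between calls to the robot, and variables do not carry over. Pictures are saved under pics/ and viewed, at most 10 in all, crops included, and the job is handed in when it is done.

```bash
ls; mkdir -p pics
```

Create h.py:
```python
import numpy as np, cv2
from bench import arm, camrig, status, ticket
from scipy.spatial.transform import Rotation as R
def save(n,img,crop=None,s=1):
    if crop: x0,y0,x1,y1=crop; img=img[y0:y1,x0:x1]
    if s!=1: img=cv2.resize(img,None,fx=s,fy=s,interpolation=cv2.INTER_CUBIC)
    cv2.imwrite('pics/'+n+'.png',np.ascontiguousarray(img[:,:,::-1]))
def ray(cal,u,v):
    K=np.array(cal['K']);T=np.array(cal['world_from_camera'])
    d=np.linalg.inv(K)@[u,v,1]; d=np.array([d[0],-d[1],-d[2]])
    return T[:3,3],T[:3,:3]@d
def atz(cal,u,v,z):
    o,d=ray(cal,u,v); return o+d*(z-o[2])/d[2]
def proj(cal,p):
    K=np.array(cal['K']);T=np.array(cal['world_from_camera'])
    c=T[:3,:3].T@(np.array(p)-T[:3,3]); q=K@[c[0],-c[1],-c[2]]; return q[:2]/q[2]
def tri(rays):
    A=0;b=0
    for o,d in rays:
        d=d/np.linalg.norm(d);M=np.eye(3)-np.outer(d,d);A=A+M;b=b+M@o
    p=np.linalg.solve(A,b); return p
```

Run:
```python
from h import *
for n in ('scene','top'):
    c=camrig.get_calibration(n); print(n,{k:np.round(v,4).tolist() if not isinstance(v,str) else v for k,v in c.items()})
a=camrig.grab_frame('top');b=camrig.grab_frame('scene')
np.save('top0.npy',a);np.save('scene0.npy',b)
save('top0',a,s=1.25);save('scene0',b,s=1.25)
o=status.observe();print(o)
```

```text
bench.py
pics
scene {'K': [[463.8432, 0.0, 328.6275], [0.0, 463.8432, 198.1197], [0.0, 0.0, 1.0]], 'world_from_camera': [[0.7776, 0.2756, -0.5652, 0.0396], [-0.6287, 0.3534, -0.6926, -0.489], [0.0089, 0.8939, 0.4481, 0.5042], [0.0, 0.0, 0.0, 1.0]]}
top {'K': [[517.7615, 0.0, 311.1588], [0.0, 517.7615, 200.4169], [0.0, 0.0, 1.0]], 'world_from_camera': [[0.0157, 0.9932, -0.1152, 0.4145], [-0.9997, 0.0176, 0.0156, 0.2222], [0.0175, 0.1149, 0.9932, 1.4531], [0.0, 0.0, 0.0, 1.0]]}
{'time_s': 0.1, 'joint_pos': array([ 1.12459656e+00,  3.53536696e-01,  1.63403574e+00,  9.89079707e-06,
        1.15523491e+00, -2.42495103e-03]), 'joint_vel': array([ 0.00012679, -0.00092981, -0.00223369,  0.00010081,  0.00173743,
       -0.00130134]), 'tau': array([-1.96650035e-04, -5.94899762e+01, -3.34939384e+01,  7.00114947e-02,
        1.81774300e-02, -2.91993740e-05]), 'position': array([0.26821182, 0.56415241, 0.30207535]), 'tool_rot': array([-6.91318516e-01, -3.06429872e+00,  1.85689825e-03]), 'wrist_force': array([ 0.32286093,  0.1908085 , -0.86806729]), 'wrist_torque': array([-0.01212527, -0.00115015,  0.01966122]), 'finger_force': 0.0, 'width': 0.09198911696489692}
```

View pics/top0.png

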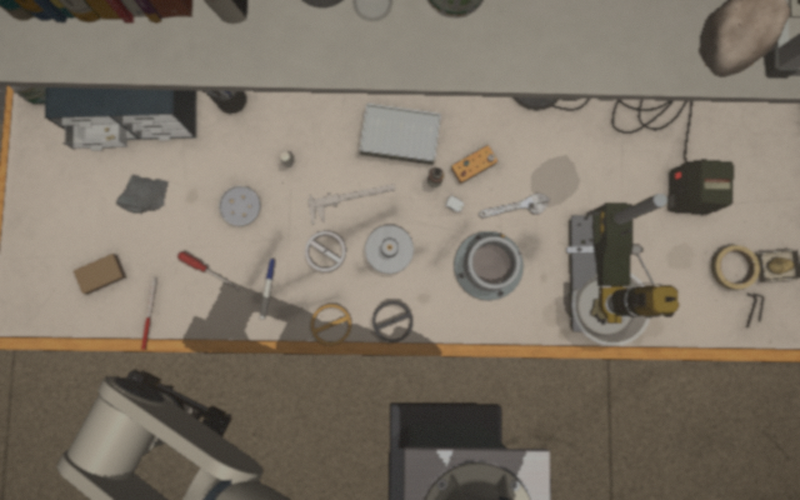

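View pics/scene0.png

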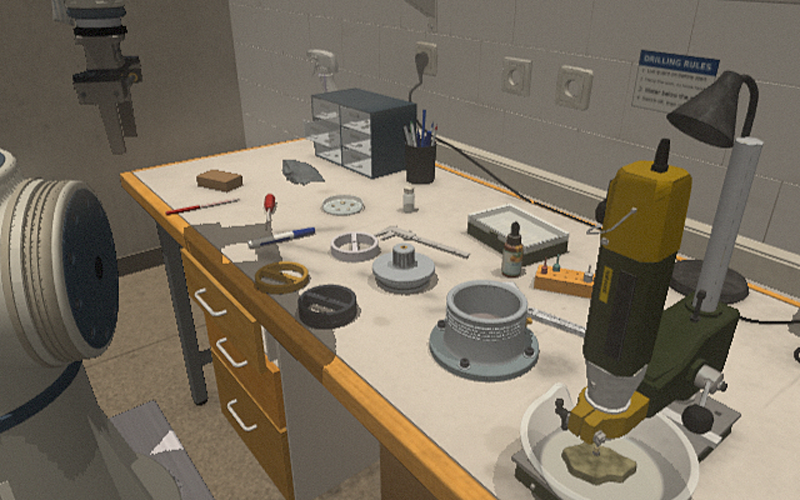

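The top view shows the brass ring at (331,323), dark spacer (393,321), bright spacer (325,251), cap (389,248) and cell (490,263), in the 1.25x picture. The scene view agrees: brass (282,277), dark (328,305), bright (355,246), cap boss (404,252), cell mouth (486,300).

Run:
```python
from h import *
t=camrig.get_calibration('top');s=camrig.get_calibration('scene')
P=dict(brass=((331,323),(282,272),.016),dark=((393,321),(328,299),.028),bright=((325,251),(355,242),.022),boss=((389,247),(405,248),.064),cell=((490,261),(486,299),.081))
for k,(a,b,z) in P.items():
    a=np.array(a)/1.25;b=np.array(b)/1.25
    print(k,atz(t,*a,z).round(3),atz(s,*b,z).round(3),tri([ray(t,*a),ray(s,*b)]).round(3))
for k,(a,b) in dict(darkbar=((380,327),(407,314)),brightbar=((311,242),(339,260)),brassbar=((314,327),(349,318))).items():
    p=atz(t,*np.array(a)/1.25,.02);q=atz(t,*np.array(b)/1.25,.02);d=q-p;print(k,np.degrees(np.arctan2(d[1],d[0])))
o=status.observe();print(R.from_rotvec(o['tool_rot']).as_matrix().round(3))
w=camrig.get_calibration('wrist');T=np.array(w['world_from_camera']);Rt=R.from_rotvec(o['tool_rot']).as_matrix()
print(np.array(w['K']).round(1),'cam in tool',(Rt.T@(T[:3,3]-o['position'])).round(4),(Rt.T@T[:3,:3]).round(3))
```

```text
brass [0.418 0.325 0.016] [0.421 0.329 0.016] [0.418 0.324 0.019]
dark [0.425 0.189 0.028] [0.427 0.188 0.028] [0.426 0.188 0.028]
bright [0.577 0.342 0.022] [0.58  0.34  0.022] [0.578 0.341 0.022]
boss [0.583 0.2   0.064] [0.586 0.196 0.064] [0.585 0.199 0.063]
cell [ 0.555 -0.016  0.081] [ 0.556 -0.023  0.081] [ 0.557 -0.018  0.078]
darkbar -63.530721289912094
brightbar -121.77788734831559
brassbar -74.70727601701944
[[-0.903  0.429 -0.001]
 [ 0.429  0.903 -0.001]
 [ 0.    -0.001 -1.   ]]
[[318.7   0.  319.8]
 [  0.  318.7 195.8]
 [  0.    0.    1. ]] cam in tool [ 0.0798  0.0001 -0.0825] [[ 0.     0.96   0.282]
 [ 1.    -0.     0.   ]
 [ 0.     0.282 -0.96 ]]
```

Add to h.py:
```python
def go(x,y,z,ya=None):
    "print tool-axis shift from measured pose to TCP x,y,z with tool y at world angle ya (deg, mod 180), tool pointing down"
    o=status.observe();M=R.from_rotvec(o['tool_rot']).as_matrix()
    d=M.T@(np.array([x,y,z])-o['position'])
    if ya is None: r=np.zeros(3)
    else:
        cur=np.degrees(np.arctan2(M[1,1],M[0,1])); a=np.radians(cur+(ya-cur+90)%180-90)
        yv=np.array([np.cos(a),np.sin(a),0]);zv=np.array([0,0,-1.]);G=np.c_[np.cross(yv,zv),yv,zv]
        r=R.from_matrix(M.T@G).as_rotvec()
    print('shift',d.round(4),'rot',r.round(4),'n>=',max(np.linalg.norm(d)/.05,np.linalg.norm(r)/.15).round(1),'q6',o['joint_pos'][5].round(2))
```

```bash
python3 -c "
from h import *
go(.42,.325,.27,15)"
```

```text
shift [-0.2398 -0.1508  0.0323] rot [-1.100e-03  5.000e-04  8.652e-01] n>= 5.8 q6 -0.0
```

The rows are not in the units I measure in: shifts go in shares of 80 cm and turns go in shares of 4 rad. I convert before sending: -0.24 m is -0.3, -0.151 m is -0.1888, 0.865 rad is 0.2163.

Request:
{"api": "shift_gripper", "payload": {
  "increments": {"tx":[-0.3, -0.3, -0.3, -0.3, -0.3, -0.3, -0.3, -0.3, -0.3, -0.3, -0.3, -0.3], "ty":[-0.1888, -0.1888, -0.1888, -0.1888, -0.1888, -0.1888, -0.1888, -0.1888, -0.1888, -0.1888, -0.1888, -0.1888], "tz":[0.04, 0.04, 0.04, 0.04, 0.04, 0.04, 0.04, 0.04, 0.04, 0.04, 0.04, 0.04], "drx":[0, 0, 0, 0, 0, 0, 0, 0, 0, 0, 0, 0], "dry":[0, 0, 0, 0, 0, 0, 0, 0, 0, 0, 0, 0], "drz":[0.2163, 0.2163, 0.2163, 0.2163, 0.2163, 0.2163, 0.2163, 0.2163, 0.2163, 0.2163, 0.2163, 0.2163]},
  "aperture": 0.024,
  "grip_force": 30
}}

```text
time_s: 1.3
position: [0.4199, 0.3257, 0.2707]
tool_rot: [1.91, 2.494, 0.0]
wrist_force: [-0.7, 0.4, -0.0]
width: 0.024
finger_force: 0.0
```

Run:
```python
from h import *
c=camrig.get_calibration('wrist');a=camrig.grab_frame('wrist');np.savez('w1.npz',a=a,K=c['K'],world_from_camera=c['world_from_camera'])
save('w1',a,s=1.25);o=status.observe();print(o['position'],o['wrist_force'])
for p in ((.418,.324,.016),(.426,.188,.028),(.578,.341,.022),(.585,.199,.064)):print(proj(c,p)*1.25)
```

```text
[0.41995627 0.32554704 0.27070976] [ 0.14247146 -0.1812322  -0.51971398]
[397.31327553 224.7954574 ]
[367.83750451 366.68091554]
[579.36368012 254.60963232]
[545.18035497 421.44532592]
```

View pics/w1.png

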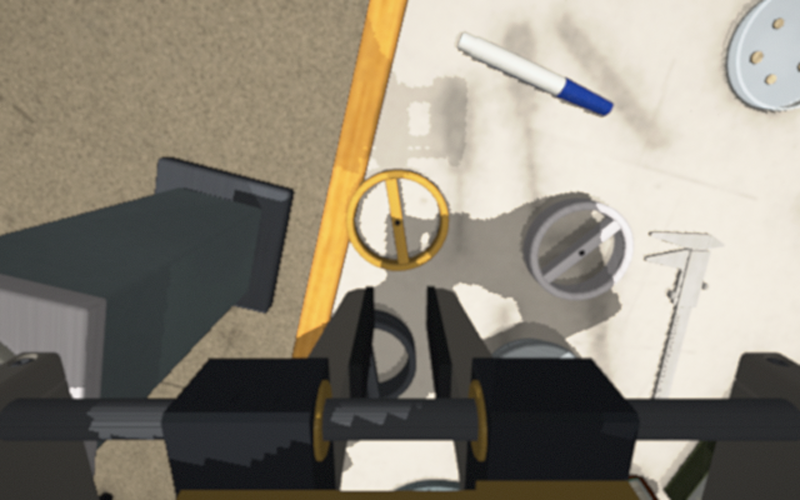

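The wrist view shows brass ring centre at about (398,220), with its bar running (391,178)–(404,263), and the bright spacer at (580,248).

Run:
```python
from h import *
c=dict(np.load('w1.npz'))
for n,(u,v),z in (('brass',(398,220),.015),('bright',(581,246),.022)): print(n,atz(c,u/1.25,v/1.25,z).round(4))
for A,B,z in (((391,178),(404,263),.015),((550,281),(612,224),.021)):
    p=atz(c,A[0]/1.25,A[1]/1.25,z);q=atz(c,B[0]/1.25,B[1]/1.25,z);d=q-p;print(p,q,np.degrees(np.arctan2(d[1],d[0]))%180)
go(.42,.325,.19,23)
```

```text
brass [0.4175 0.3281 0.015 ]
bright [0.5764 0.3487 0.022 ]
[0.40241824 0.36153697 0.015     ] [0.43296157 0.29132961 0.015     ] 113.51118420892487
[0.56270963 0.31090982 0.021     ] [0.5949664  0.37374415 0.021     ] 62.82574467128843
shift [-0.0005 -0.0001  0.0807] rot [ 1.000e-04 -0.000e+00 -1.382e-01] n>= 1.6 q6 0.39
```

Converted, 0.1 m is 0.125, -0.0017 m is -0.0021, -0.15 rad is -0.0375.

Request:
{"api": "shift_gripper", "payload": {
  "increments": {"tx":[0.0019, 0.0019, 0.0019, 0.0019, 0.0019], "ty":[-0.0021, -0.0021, -0.0021, -0.0021, -0.0021], "tz":[0.125, 0.125, 0.125, 0.125, 0.125], "drx":[0, 0, 0, 0, 0], "dry":[0, 0, 0, 0, 0], "drz":[-0.0375, -0.0375, -0.0375, -0.0375, -0.0375]},
  "aperture": 0.024
}}

```text
time_s: 1.85
position: [0.4194, 0.327, 0.173]
tool_rot: [1.72, 2.628, 0.005]
wrist_force: [0.0, 0.1, 1.3]
width: 0.0239
finger_force: 0.0
```

Run:
```python
from h import *
c=camrig.get_calibration('wrist');a=camrig.grab_frame('wrist');np.savez('w2.npz',a=a,K=c['K'],world_from_camera=c['world_from_camera'])
save('w2',a,(200,60,520,300),s=2.5);print(status.observe()['position'])
```

```text
[0.41948156 0.32702792 0.17319262]
```

View pics/w2.png

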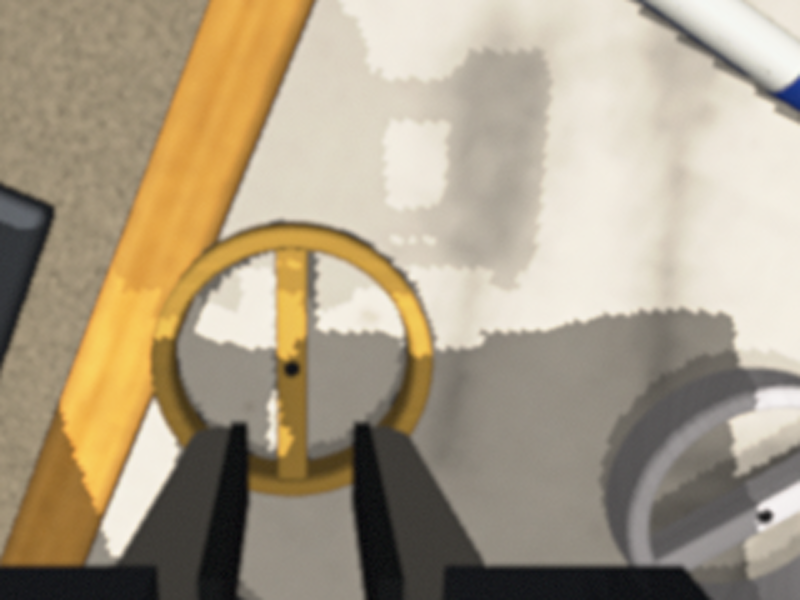

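The brass bar is now vertical in the image, i.e. aligned with tool x. Its centre dot is at crop (291,368) and the bright spacer's dot at (765,516).

Run:
```python
from h import *
c1=dict(np.load('w1.npz'));c2=dict(np.load('w2.npz'))
f=lambda u,v:(200+u/2.5,60+v/2.5)
for n,a,b in (('brass',(398,222),(291,368)),('bright',(582,253),(765,516))):
    a=np.array(a)/1.25;b=f(*b);print(n,tri([ray(c1,*a),ray(c2,*b)]).round(4),atz(c1,*a,.015),atz(c2,*b,.015),atz(c2,*b,.021))
p=atz(c2,*f(292,255),.015);q=atz(c2,*f(292,475),.015);d=q-p;print(np.degrees(np.arctan2(d[1],d[0]))%180)
```

```text
brass [0.4178 0.3257 0.0133] [0.41798627 0.32633607 0.015     ] [0.41727793 0.32595233 0.015     ] [0.4165268  0.32779958 0.021     ]
bright [0.5813 0.3425 0.019 ] [0.58347158 0.341709   0.015     ] [0.58459969 0.34157562 0.015     ] [0.57967508 0.34303318 0.021     ]
113.44761860418693
```

```bash
python3 -c "
from h import *
go(.4176,.326,.092,23.45)"
```

```text
shift [-0.0003 -0.0024  0.0812] rot [ 0.0038 -0.001   0.0025] n>= 1.6 q6 0.25
```

Converted, 0.078 m is 0.0975, 0.07 m is 0.0875.

Request:
{"api": "shift_gripper", "payload": {
  "increments": {"tx":[0, 0, 0, 0, 0, 0, 0], "ty":[-0.0028, -0.0028, -0.0028, -0.0028, -0.0028, -0.0028, -0.0028], "tz":[0.05, 0.075, 0.0875, 0.0975, 0.0975, 0.0975, 0.0975], "drx":[0, 0, 0, 0, 0, 0, 0], "dry":[0, 0, 0, 0, 0, 0, 0], "drz":[0, 0, 0, 0, 0, 0, 0]}
}}

```text
time_s: 2.6
position: [0.4168, 0.3256, 0.0937]
tool_rot: [1.72, 2.628, 0.002]
wrist_force: [0.6, 0.7, -0.3]
width: 0.0239
finger_force: 0.0
```

```bash
python3 -c "
from h import *
go(.4176,.326,.092,23.45)"
```

```text
shift [0.0001 0.0009 0.0017] rot [ 0.0016 -0.0004  0.0027] n>= 0.0 q6 0.25
```

Converted, 0.0015 m is 0.0019, 0.0005 m is 0.0006.

Request:
{"api": "shift_gripper", "payload": {
  "increments": {"tx":[0, 0, 0, 0, 0, 0], "ty":[0.0006, 0.0006, 0.0006, 0.0006, 0.0006, 0.0006], "tz":[0.0019, 0.0019, 0.0019, 0.0019, 0.0019, 0.0019], "drx":[0, 0, 0, 0, 0, 0], "dry":[0, 0, 0, 0, 0, 0], "drz":[0, 0, 0, 0, 0, 0]},
  "aperture": 0.0,
  "grip_force": 40
}}

```text
time_s: 3.2
position: [0.417, 0.3255, 0.0915]
tool_rot: [1.72, 2.629, 0.001]
wrist_force: [0.5, -0.2, 6.0]
width: 0.0092
finger_force: 40.0
```

Request:
{"api": "shift_gripper", "payload": {
  "increments": {"tx":[0, 0, 0, 0, 0, 0, 0], "ty":[0, 0, 0, 0, 0, 0, 0], "tz":[-0.025, -0.0625, -0.1125, -0.1625, -0.1625, -0.1625, -0.1625], "drx":[0, 0, 0, 0, 0, 0, 0], "dry":[0, 0, 0, 0, 0, 0, 0], "drz":[0, 0, 0, 0, 0, 0, 0]}
}}

```text
time_s: 3.9
position: [0.4157, 0.3246, 0.2194]
tool_rot: [-1.72, -2.628, 0.005]
wrist_force: [-0.1, -0.2, -4.0]
width: 0.0095
finger_force: 40.0
```

```bash
python3 -c "
from h import *
go(.556,-.02,.24,23.45)"
```

```text
shift [-0.372  -0.0095 -0.0203] rot [-0.003   0.0008  0.0027] n>= 7.5 q6 0.25
```

```bash
python3 -c "
from h import *
go(.588,-.093,.30,23.45)"
```

```text
shift [-0.4517 -0.0096 -0.0802] rot [-0.003   0.0008  0.0027] n>= 9.2 q6 0.25
```

Converted, -0.452 m is -0.565, -0.445 m is -0.5563.

Request:
{"api": "shift_gripper", "payload": {
  "increments": {"tx":[-0.025, -0.075, -0.125, -0.175, -0.225, -0.275, -0.325, -0.375, -0.425, -0.475, -0.5125, -0.5438, -0.5563, -0.565, -0.565, -0.565, -0.565], "ty":[0, -0.0013, -0.0025, -0.0038, -0.0063, -0.0063, -0.0075, -0.0088, -0.01, -0.0113, -0.0119, -0.0119, -0.0119, -0.0119, -0.0119, -0.0119, -0.0119], "tz":[-0.0375, -0.0625, -0.0875, -0.1, -0.1, -0.1, -0.1, -0.1, -0.1, -0.1, -0.1, -0.1, -0.1, -0.1, -0.1, -0.1, -0.1], "drx":[0, 0, 0, 0, 0, 0, 0, 0, 0, 0, 0, 0, 0, 0, 0, 0, 0], "dry":[0, 0, 0, 0, 0, 0, 0, 0, 0, 0, 0, 0, 0, 0, 0, 0, 0], "drz":[0, 0, 0, 0, 0, 0, 0, 0, 0, 0, 0, 0, 0, 0, 0, 0, 0]}
}}

```text
time_s: 5.6
position: [0.5887, -0.0917, 0.3011]
tool_rot: [-1.719, -2.629, -0.0]
wrist_force: [0.4, -0.4, -2.5]
width: 0.0097
finger_force: 40.0
```

Run:
```python
from h import *
c=camrig.get_calibration('wrist');a=camrig.grab_frame('wrist');np.savez('w3.npz',a=a,K=c['K'],world_from_camera=c['world_from_camera'])
save('w3',a,(120,0,520,300),s=2);print(status.observe()['position'],status.observe()['wrist_force'])
```

```text
[ 0.58874276 -0.0917493   0.30122847] [ 0.49822329  0.14927595 -3.54908782]
```

View pics/w3.png

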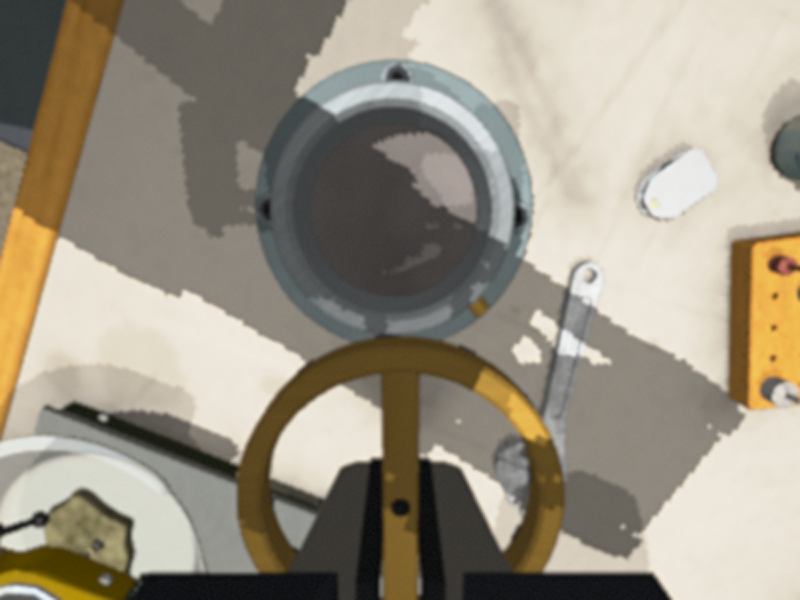

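The view shows the held ring's centre dot at crop (400,507) and the whole cell mouth centred near (396,203). I'll enlarge it with model circles.

Run:
```python
from h import *
z=np.load('w3.npz');c={k:z[k] for k in('K','world_from_camera')};a=z['a']
f=lambda u,v:(120+u/2,v/2)
o=status.observe();M=R.from_rotvec(o['tool_rot']).as_matrix()
d=atz(c,*f(400,507),o['position'][2]-.0765);print('dot in tool',(M.T@(d-o['position'])).round(4))
p=atz(c,*f(396,203),.081);print(p)
img=cv2.resize(a[20:190,220:400],None,fx=4.0/1.2,fy=4.0/1.2,interpolation=cv2.INTER_CUBIC).copy()
k=4/1.2
for r,col in ((.046,(255,0,0)),(.049,(0,255,0)),(.056,(255,0,255))):
    pts=[(proj(c,(p[0]+r*np.cos(t),p[1]+r*np.sin(t),.081 if r>.047 else .078))+.5-[220,20])*k-.5 for t in np.linspace(0,2*np.pi,25)]
    for q in pts: cv2.circle(img,tuple(int(round(x)) for x in q),1,col,-1)
save('w3b',img)
```

```text
dot in tool [ 0.0003 -0.      0.0765]
[ 0.55465912 -0.01862106  0.081     ]
```

View pics/w3b.png

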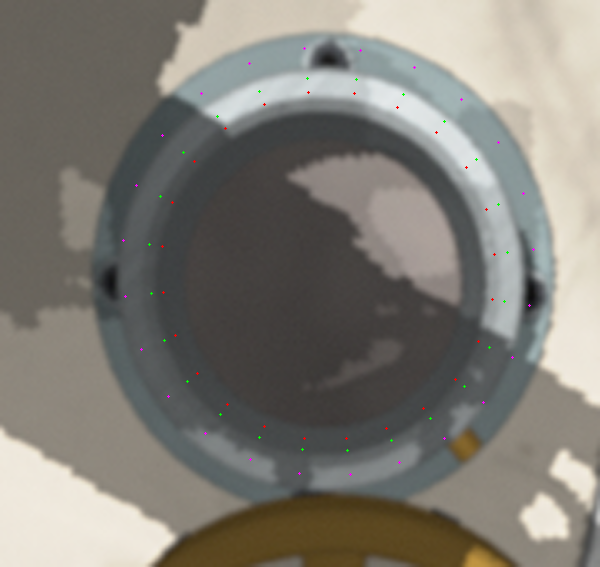

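Run:
```python
from h import *
print({k:np.shape(v) for k,v in camrig.get_calibration('wrist').items()})
z=np.load('w3.npz');c={k:z[k] for k in('K','world_from_camera')};a=z['a']
g=cv2.GaussianBlur(cv2.cvtColor(a,cv2.COLOR_RGB2GRAY),(0,0),.7).astype(np.float32)
p=np.array([.5547,-.0186,.081])
# radial profiles about guess, in mm at rim plane, dir in degrees
rs=np.arange(.036,.070,.001)
for t in range(0,360,30):
    pts=np.array([proj(c,p+[r*np.cos(np.radians(t)),r*np.sin(np.radians(t)),0]) for r in rs],np.float32)
    v=cv2.remap(g,pts[:,0],pts[:,1],cv2.INTER_LINEAR).ravel()
    print(t,' '.join('%d'%x for x in v))
```

```text
{'K': (3, 3), 'world_from_camera': (4, 4)}
0 66 66 65 65 66 67 67 66 68 72 77 80 83 85 86 88 89 88 88 89 93 98 100 102 107 109 109 115 134 150 154 158 157 166 182
30 100 86 83 83 83 87 108 138 158 164 169 177 183 186 186 179 154 119 98 107 135 160 172 174 169 179 205 222 224 222 221 220 218 217 217
60 78 75 74 76 93 128 156 168 183 208 220 222 222 218 199 171 153 149 149 149 149 149 146 146 164 183 190 190 190 192 198 203 207 208 208
90 70 71 71 80 110 144 162 176 200 221 226 227 226 216 189 161 151 154 164 170 172 170 170 189 216 225 225 225 225 225 225 226 226 225 224
120 64 64 64 65 73 96 117 130 153 186 207 212 210 202 183 164 162 170 173 168 161 155 151 159 183 198 201 200 199 199 198 198 198 199 199
150 64 64 64 63 63 65 74 89 101 111 128 150 174 192 202 203 188 168 158 157 157 158 158 155 155 172 191 198 199 196 183 155 120 102 97
180 65 65 64 64 64 64 64 64 65 68 73 75 79 85 90 93 93 91 87 81 74 70 70 70 70 70 75 86 97 100 101 101 100 100 100
210 67 67 66 65 65 65 65 64 65 65 65 66 72 77 81 83 85 87 87 87 84 78 67 55 54 62 69 72 76 85 94 99 101 103 106
240 65 65 65 65 64 64 65 67 67 67 67 68 70 72 76 80 83 85 87 89 89 89 87 87 89 93 95 96 96 96 104 118 130 136 137
270 62 61 62 62 62 62 64 67 70 70 71 71 71 73 76 81 87 97 111 123 127 129 128 124 115 105 99 98 98 98 98 105 117 127 130
300 61 61 61 60 60 61 64 69 71 72 72 72 72 76 84 93 100 111 122 129 131 131 126 118 105 91 75 63 59 59 62 66 69 70 72
330 65 65 65 65 66 69 71 70 70 70 70 72 77 80 83 85 87 89 89 89 88 87 86 87 88 88 87 87 91 102 117 128 133 133 134
```

Create fit.py:
```python
from h import *
from scipy.optimize import least_squares
def load(n):
    z=np.load(n+'.npz');return dict(K=z['K'],world_from_camera=z['world_from_camera']),z['a']
def edges(n,p,r,band=.004,step=6,skip=lambda t:False):
    "subpixel radial edge pixels near the circle r about p"
    c,a=load(n);g=cv2.GaussianBlur(cv2.cvtColor(a,cv2.COLOR_RGB2GRAY),(0,0),.8).astype(np.float32);out=[]
    rs=np.arange(r-band,r+band+1e-9,.0002)
    for t in np.radians(np.arange(0,360,step)):
        P=np.array([proj(c,p+np.array([q*np.cos(t),q*np.sin(t),0])) for q in rs],np.float32)
        v=cv2.remap(g,P[:,0],P[:,1],cv2.INTER_LINEAR).ravel();d=np.abs(np.gradient(v));i=d.argmax()
        if 3<i<len(rs)-4 and d[i]>.8: out.append(P[i])
    return c,np.array(out)
def fit(names,p,r,freez=False):
    E=[edges(n,p,r) for n in names]
    def res(q):
        z=q[2] if freez else p[2]
        return np.concatenate([[np.hypot(*(atz(c,u,v,z)[:2]-q[:2]))-r for u,v in e] for c,e in E])*1e3
    s=least_squares(res,np.array(p if freez else p[:2]),loss='soft_l1',f_scale=.5)
    print(names,'r',r,'centre',s.x.round(4),'n',len(s.fun),'med res mm',np.median(abs(s.fun)).round(2),np.median(s.fun).round(2))
    return s.x
```

Run:
```python
from fit import *
p=np.array([.555,-.0235,.081])
fit(['w3'],p,.056);fit(['w3'],p,.056,True);fit(['w3'],np.array([.555,-.0235,.012]),.078)
t=p+np.array([0,0,0]);go(t[0]+.07*.398,t[1]-.07*.917,.24,23.45)
```

```text
['w3'] r 0.056 centre [ 0.5547 -0.0244] n 53 med res mm 0.62 -0.55
['w3'] r 0.056 centre [ 0.5547 -0.0241  0.0773] n 53 med res mm 0.28 -0.09
['w3'] r 0.078 centre [ 0.5548 -0.0236] n 52 med res mm 0.21 -0.09
shift [ 0.0061 -0.0038  0.0612] rot [ 0.     -0.0002  0.0036] n>= 1.2 q6 -0.57
```

Converted, 0.06 m is 0.075, 0.03 m is 0.0375.

Request:
{"api": "shift_gripper", "payload": {
  "increments": {"tx":[0.0075, 0.0075, 0.0075, 0.0075, 0.0075, 0.0075], "ty":[-0.005, -0.005, -0.005, -0.005, -0.005, -0.005], "tz":[0.0375, 0.075, 0.075, 0.075, 0.075, 0.075], "drx":[0, 0, 0, 0, 0, 0], "dry":[0, 0, 0, 0, 0, 0], "drz":[0, 0, 0, 0, 0, 0]}
}}

```text
time_s: 6.25
position: [0.5838, -0.0888, 0.2429]
tool_rot: [1.719, 2.627, 0.002]
wrist_force: [0.1, -0.3, -3.0]
width: 0.0094
finger_force: 40.0
```

Run:
```python
from fit import *
c=camrig.get_calibration('wrist');a=camrig.grab_frame('wrist');np.savez('w4.npz',a=a,K=c['K'],world_from_camera=c['world_from_camera'])
p=np.array([.5547,-.024,.08])
fit(['w4'],p,.056);fit(['w3','w4'],p,.056,True);fit(['w3','w4'],p,.049,True)
go(.5547,-.024,.22,23.45)
```

```text
['w4'] r 0.056 centre [ 0.5545 -0.0249] n 40 med res mm 0.4 0.07
['w3', 'w4'] r 0.056 centre [ 0.5545 -0.0242  0.0777] n 96 med res mm 0.32 -0.03
['w3', 'w4'] r 0.049 centre [ 0.5535 -0.0248  0.0748] n 79 med res mm 1.04 0.02
shift [ 0.071  -0.0006  0.0225] rot [0.0019 0.0012 0.0027] n>= 1.5 q6 -0.57
```

Converted, 0.0709 m is 0.0886, -0.0003 m is -0.0004, 0.003 rad is 0.0008.

Request:
{"api": "shift_gripper", "payload": {
  "increments": {"tx":[0.0438, 0.0813, 0.0886, 0.0886, 0.0886, 0.0886, 0.0886, 0.0886], "ty":[-0.0004, -0.0004, -0.0008, -0.0008, -0.0008, -0.0008, -0.0008, -0.0008], "tz":[0.0125, 0.0375, 0.0563, 0.0688, 0.0688, 0.0688, 0.0688, 0.0688], "drx":[0, 0, 0, 0, 0, 0, 0, 0], "dry":[0, 0, 0, 0, 0, 0, 0, 0], "drz":[0.0008, 0.0008, 0.0008, 0.0008, 0.0008, 0.0008, 0.0008, 0.0008]}
}}

```text
time_s: 7.1
position: [0.5546, -0.0245, 0.1869]
tool_rot: [1.724, 2.625, 0.001]
wrist_force: [0.4, 0.4, -3.1]
width: 0.0093
finger_force: 40.0
```

```bash
python3 -c "
from h import *
go(.5546,-.0245,.165,23.45)"
```

```text
shift [-0.     -0.      0.0219] rot [ 0.0012  0.0006 -0.001 ] n>= 0.4 q6 -0.46
```

Converted, 0.023 m is 0.0288, 0.02 m is 0.025.

Request:
{"api": "shift_gripper", "payload": {
  "increments": {"tx":[0, 0, 0, 0, 0, 0, 0, 0], "ty":[0, 0, 0, 0, 0, 0, 0, 0], "tz":[0.0075, 0.0125, 0.0175, 0.0213, 0.025, 0.0288, 0.0288, 0.0288], "drx":[0, 0, 0, 0, 0, 0, 0, 0], "dry":[0, 0, 0, 0, 0, 0, 0, 0], "drz":[0, 0, 0, 0, 0, 0, 0, 0]}
}}

```text
time_s: 7.9
position: [0.554, -0.024, 0.1631]
tool_rot: [-1.724, -2.626, 0.0]
wrist_force: [0.9, -0.0, -2.5]
width: 0.0096
finger_force: 40.0
```

Converted, 0.037 m is 0.0463, 0.036 m is 0.045.

Request:
{"api": "shift_gripper", "payload": {
  "increments": {"tx":[0, 0, 0, 0, 0, 0, 0, 0, 0, 0], "ty":[0, 0, 0, 0, 0, 0, 0, 0, 0, 0], "tz":[0.0075, 0.015, 0.0225, 0.03, 0.0375, 0.0425, 0.045, 0.0463, 0.0463, 0.0463], "drx":[0, 0, 0, 0, 0, 0, 0, 0, 0, 0], "dry":[0, 0, 0, 0, 0, 0, 0, 0, 0, 0], "drz":[0, 0, 0, 0, 0, 0, 0, 0, 0, 0]}
}}

```text
time_s: 8.9
position: [0.554, -0.024, 0.1263]
tool_rot: [1.724, 2.626, 0.0]
wrist_force: [0.9, 0.9, -3.9]
width: 0.0097
finger_force: 40.0
```

Request:
{"api": "shift_gripper", "payload": {
  "increments": {"tx":[0, 0, 0], "ty":[0, 0, 0], "tz":[0.0013, 0.0025, 0.0025], "drx":[0, 0, 0], "dry":[0, 0, 0], "drz":[0, 0, 0]}
}}

```text
time_s: 9.2
position: [0.554, -0.024, 0.1242]
tool_rot: [1.724, 2.626, 0.0]
wrist_force: [0.7, -0.9, -3.1]
width: 0.0094
finger_force: 40.0
```

Request:
{"api": "shift_gripper", "payload": {
  "increments": {"tx":[0, 0, 0], "ty":[0, 0, 0], "tz":[0.0013, 0.0025, 0.0025], "drx":[0, 0, 0], "dry":[0, 0, 0], "drz":[0, 0, 0]}
}}

```text
time_s: 9.5
position: [0.554, -0.024, 0.1221]
tool_rot: [-1.724, -2.626, 0.0]
wrist_force: [0.9, 1.1, -1.9]
width: 0.0091
finger_force: 40.0
```

Request:
{"api": "shift_gripper", "payload": {
  "increments": {"tx":[0, 0, 0], "ty":[0, 0, 0], "tz":[0.0013, 0.0025, 0.0025], "drx":[0, 0, 0], "dry":[0, 0, 0], "drz":[0, 0, 0]}
}}

```text
time_s: 9.8
position: [0.554, -0.024, 0.1207]
tool_rot: [-1.724, -2.626, 0.0]
wrist_force: [-0.6, 0.6, 4.9]
width: 0.0096
finger_force: 40.0
```

Request:
{"api": "shift_gripper", "payload": {
  "increments": {"tx":[0, 0], "ty":[0, 0], "tz":[0, 0], "drx":[0, 0], "dry":[0, 0], "drz":[0, 0]}
}}

```text
time_s: 10.0
position: [0.5539, -0.024, 0.1207]
tool_rot: [-1.724, -2.626, 0.0]
wrist_force: [-2.4, 0.8, 5.1]
width: 0.0096
finger_force: 40.0
```

Request:
{"api": "shift_gripper", "payload": {
  "increments": {"tx":[0, 0], "ty":[0, 0], "tz":[0.0013, 0.0013], "drx":[0, 0], "dry":[0, 0], "drz":[0, 0]}
}}

```text
time_s: 10.2
position: [0.554, -0.024, 0.1206]
tool_rot: [1.724, 2.626, -0.0]
wrist_force: [-6.2, 0.9, 18.3]
width: 0.0093
finger_force: 40.0
```

Converted, -0.0015 m is -0.0019.

Request:
{"api": "shift_gripper", "payload": {
  "increments": {"tx":[0, 0], "ty":[0, 0], "tz":[-0.0019, -0.0019], "drx":[0, 0], "dry":[0, 0], "drz":[0, 0]}
}}

```text
time_s: 10.4
position: [0.554, -0.024, 0.1208]
tool_rot: [1.724, 2.626, 0.0]
wrist_force: [-0.0, -1.4, -2.0]
width: 0.0093
finger_force: 40.0
```

Request:
{"api": "shift_gripper", "payload": {
  "increments": {"tx":[0, 0, 0], "ty":[0, 0, 0], "tz":[0, 0, 0], "drx":[0, 0, 0], "dry":[0, 0, 0], "drz":[0, 0, 0]},
  "aperture": 0.024
}}

```text
time_s: 10.7
position: [0.554, -0.024, 0.1206]
tool_rot: [-1.724, -2.626, 0.0]
wrist_force: [-0.1, -0.5, -0.4]
width: 0.0242
finger_force: 0.0
```

Request:
{"api": "shift_gripper", "payload": {
  "increments": {"tx":[0, 0, 0, -0.0375, -0.0625, -0.0625, -0.0625, -0.0625], "ty":[0, 0, 0, 0, 0, 0, 0, 0], "tz":[-0.025, -0.075, -0.1375, -0.1625, -0.1625, -0.1625, -0.1625, -0.1625], "drx":[0, 0, 0, 0, 0, 0, 0, 0], "dry":[0, 0, 0, 0, 0, 0, 0, 0], "drz":[0, 0, 0, 0, 0, 0, 0, 0]}
}}

```text
time_s: 11.5
position: [0.5731, -0.0692, 0.2498]
tool_rot: [-1.723, -2.625, 0.001]
wrist_force: [1.0, 1.1, -0.7]
width: 0.024
finger_force: 0.0
```

Run:
```python
from fit import *
c=camrig.get_calibration('wrist');a=camrig.grab_frame('wrist');np.savez('w5.npz',a=a,K=c['K'],world_from_camera=c['world_from_camera'])
q=proj(c,(.5545,-.0242,.044));print(q,status.observe()['position'])
u,v=q.astype(int);x0,y0=u-80,max(v-70,0);print(x0,y0);save('w5',a,(x0,y0,x0+160,y0+140),s=4)
```

```text
[321.25422428 138.72679063] [ 0.57312831 -0.06913127  0.2498887 ]
241 68
```

View pics/w5.png

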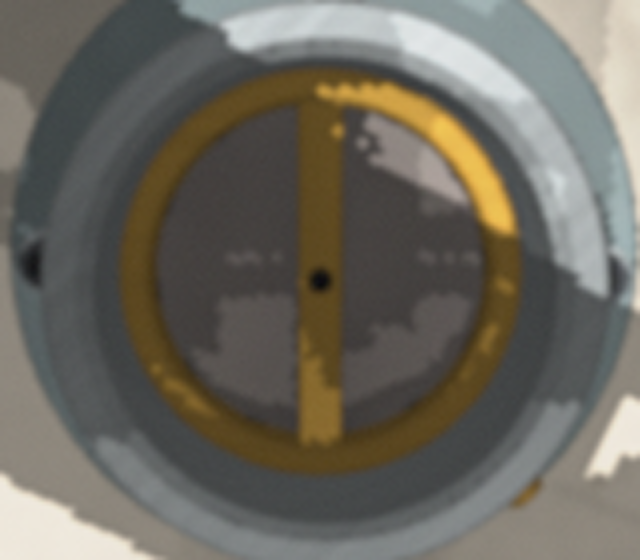

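The brass ring is seated level, with its dot at crop (319,280) against a predicted (321,283). Contact gives d ≈ 52 mm, so the short spacer should leave a gap of about 6 mm. I'll cross-check that by vision before going to the bright spacer.

Run:
```python
from fit import *
fit(['w5'],np.array([.5543,-.0242,.045]),.045,True);fit(['w5'],np.array([.5543,-.0242,.081]),.056,True)
go(.5795,.343,.18,-27.2)
```

```text
['w5'] r 0.045 centre [ 0.5534 -0.0233  0.0373] n 21 med res mm 0.5 -0.06
['w5'] r 0.056 centre [ 0.5545 -0.0243  0.0773] n 55 med res mm 0.46 -0.09
shift [0.3755 0.17   0.07  ] rot [-1.800e-03 -4.000e-04  8.842e-01] n>= 8.4 q6 -0.53
```

Converted, 0.112 m is 0.14, 0.105 m is 0.1313.

Request:
{"api": "shift_gripper", "payload": {
  "increments": {"tx":[0.0375, 0.0625, 0.0625, 0.0625, 0.0625, 0.0625, 0.0625], "ty":[0, 0, 0, 0, 0, 0, 0], "tz":[0.05, 0.0875, 0.1125, 0.1313, 0.14, 0.14, 0.14], "drx":[0, 0, 0, 0, 0, 0, 0], "dry":[0, 0, 0, 0, 0, 0, 0], "drz":[0, 0, 0, 0, 0, 0, 0]},
  "aperture": 0.0,
  "grip_force": 20
}}

```text
time_s: 12.25
position: [0.5542, -0.0239, 0.1391]
tool_rot: [1.724, 2.626, 0.0]
wrist_force: [-0.3, 0.7, 1.1]
width: 0.0006
finger_force: 0.0
```

Request:
{"api": "shift_gripper", "payload": {
  "increments": {"tx":[0, 0, 0], "ty":[0, 0, 0], "tz":[0.0013, 0.0025, 0.0025], "drx":[0, 0, 0], "dry":[0, 0, 0], "drz":[0, 0, 0]}
}}

```text
time_s: 12.55
position: [0.5541, -0.0241, 0.1371]
tool_rot: [1.724, 2.626, 0.001]
wrist_force: [0.2, 0.2, -0.2]
width: 0.0005
finger_force: 0.0
```

Request:
{"api": "shift_gripper", "payload": {
  "increments": {"tx":[0, 0, 0], "ty":[0, 0, 0], "tz":[0.0013, 0.0025, 0.0025], "drx":[0, 0, 0], "dry":[0, 0, 0], "drz":[0, 0, 0]}
}}

```text
time_s: 12.85
position: [0.5539, -0.024, 0.1346]
tool_rot: [-1.724, -2.626, 0.0]
wrist_force: [-0.0, -0.0, -0.6]
width: -0.0001
finger_force: 0.0
```

Request:
{"api": "shift_gripper", "payload": {
  "increments": {"tx":[0, 0, 0], "ty":[0, 0, 0], "tz":[0.0013, 0.0025, 0.0025], "drx":[0, 0, 0], "dry":[0, 0, 0], "drz":[0, 0, 0]}
}}

```text
time_s: 13.15
position: [0.554, -0.024, 0.1329]
tool_rot: [1.724, 2.626, 0.0]
wrist_force: [-1.1, 0.3, 3.9]
width: 0.0002
finger_force: 2.1
```

Converted, 0.001 m is 0.0013.

Request:
{"api": "shift_gripper", "payload": {
  "increments": {"tx":[0, 0, 0], "ty":[0, 0, 0], "tz":[0.0013, 0.0013, 0.0013], "drx":[0, 0, 0], "dry":[0, 0, 0], "drz":[0, 0, 0]}
}}

```text
time_s: 13.45
position: [0.554, -0.024, 0.1328]
tool_rot: [1.724, 2.626, 0.0]
wrist_force: [-4.8, -0.2, 16.6]
width: 0.0001
finger_force: 8.0
```

Request:
{"api": "shift_gripper", "payload": {
  "increments": {"tx":[0, 0, 0], "ty":[0, 0, 0], "tz":[0.0006, 0.0006, 0.0006], "drx":[0, 0, 0], "dry":[0, 0, 0], "drz":[0, 0, 0]}
}}

```text
time_s: 13.75
position: [0.554, -0.024, 0.1328]
tool_rot: [1.724, 2.626, 0.0]
wrist_force: [-6.6, 0.3, 21.6]
width: 0.0006
finger_force: 10.9
```

Request:
{"api": "shift_gripper", "payload": {
  "increments": {"tx":[0, 0, 0, 0, 0], "ty":[0, 0, 0, 0, 0], "tz":[-0.0375, -0.0875, -0.1438, -0.1438, -0.1438], "drx":[0, 0, 0, 0, 0], "dry":[0, 0, 0, 0, 0], "drz":[0, 0, 0, 0, 0]},
  "aperture": 0.024
}}

```text
time_s: 14.25
position: [0.5544, -0.024, 0.247]
tool_rot: [1.723, 2.625, 0.002]
wrist_force: [0.1, 0.2, -1.0]
width: 0.0239
finger_force: 0.0
```

```bash
python3 -c "
from h import *
go(.5795,.343,.2,-27.2)"
```

```text
shift [0.3268 0.1689 0.047 ] rot [ 0.0024 -0.      0.8837] n>= 7.4 q6 -0.45
```

A fingertip touch on the bar gives stone z ≈ 0.030, so d ≈ 51 mm. The short (bright) spacer is right, with an expected gap of about 6.5 mm.

Converted, 0.327 m is 0.4088, 0.03 m is 0.0375, 0.884 rad is 0.221.

Request:
{"api": "shift_gripper", "payload": {
  "increments": {"tx":[0.05, 0.1, 0.15, 0.2, 0.25, 0.3, 0.35, 0.3875, 0.4088, 0.4088, 0.4088, 0.4088], "ty":[0.025, 0.05, 0.075, 0.1, 0.1313, 0.1563, 0.1813, 0.2, 0.2113, 0.2113, 0.2113, 0.2113], "tz":[0, 0, 0, 0, 0, 0.0125, 0.0375, 0.0563, 0.0588, 0.0588, 0.0588, 0.0588], "drx":[0, 0, 0, 0, 0, 0, 0, 0, 0, 0, 0, 0], "dry":[0, 0, 0, 0, 0, 0, 0, 0, 0, 0, 0, 0], "drz":[0.025, 0.0625, 0.1, 0.135, 0.17, 0.2, 0.221, 0.221, 0.221, 0.221, 0.221, 0.221]}
}}

```text
time_s: 15.45
position: [0.5792, 0.3418, 0.1995]
tool_rot: [2.682, 1.635, -0.0]
wrist_force: [-0.4, -0.3, -0.2]
width: 0.024
finger_force: 0.0
```

Run:
```python
from h import *
c=camrig.get_calibration('wrist');a=camrig.grab_frame('wrist');np.savez('w6.npz',a=a,K=c['K'],world_from_camera=c['world_from_camera'])
q=proj(c,(.58,.343,.021));u,v=q.astype(int);x0,y0=u-90,max(v-70,0);print(x0,y0,status.observe()['position']);save('w6',a,(x0,y0,x0+180,y0+140),s=4)
```

```text
230 127 [0.57933643 0.3417735  0.19977082]
```

View pics/w6.png

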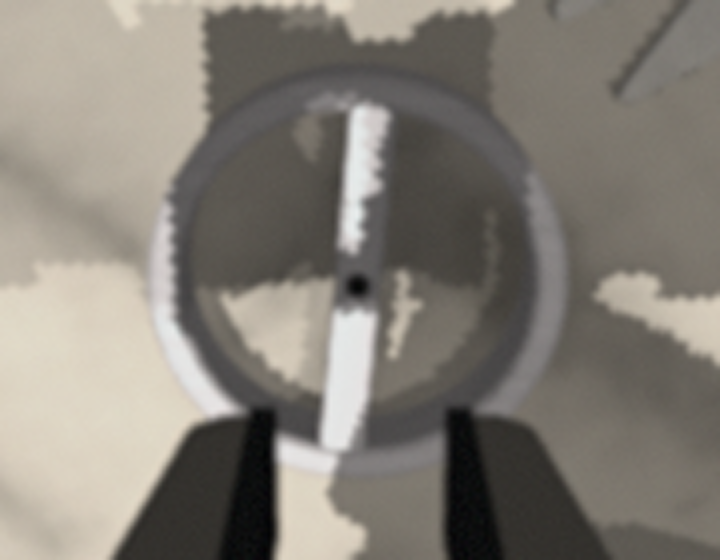

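The spacer's dot is at crop (357,285). Its bar centreline runs (371,105)–(343,445).

Run:
```python
from fit import *
c,_=load('w6');c1,_=load('w1');f=lambda u,v:(230+u/4,127+v/4)
p=atz(c,*f(371,105),.021);q=atz(c,*f(344,445),.021);d=q-p;b=np.degrees(np.arctan2(d[1],d[0]))%180
m=atz(c,*f(357,285),.021);print(b,m,tri([ray(c,*f(357,285)),ray(c1,582/1.25,253/1.25)]))
go(m[0],m[1],.097,b-90)
```

```text
58.361508919778615 [0.57901221 0.3427618  0.021     ] [0.57925587 0.34315855 0.02270283]
shift [ 0.0007 -0.0008  0.1028] rot [ 0.0004 -0.0001  0.0759] n>= 2.1 q6 1.01
```

The rows are not in the units I measure in: shifts go in shares of 80 cm and turns go in shares of 4 rad. I convert before sending: 0.101 m is 0.1263, 0.095 m is 0.1188, 0.076 rad is 0.019.

Request:
{"api": "shift_gripper", "payload": {
  "increments": {"tx":[0.0009, 0.0009, 0.0009, 0.0009, 0.0009, 0.0009, 0.0009, 0.0009], "ty":[-0.001, -0.001, -0.001, -0.001, -0.001, -0.001, -0.001, -0.001], "tz":[0.0375, 0.075, 0.1, 0.1188, 0.1263, 0.1263, 0.1263, 0.1263], "drx":[0, 0, 0, 0, 0, 0, 0, 0], "dry":[0, 0, 0, 0, 0, 0, 0, 0], "drz":[0.019, 0.019, 0.019, 0.019, 0.019, 0.019, 0.019, 0.019]}
}}

```text
time_s: 16.3
position: [0.5792, 0.3445, 0.0994]
tool_rot: [-2.742, -1.533, -0.003]
wrist_force: [-0.3, -0.4, 1.0]
width: 0.0239
finger_force: 0.0
```

Request:
{"api": "shift_gripper", "payload": {
  "increments": {"tx":[0, 0, 0, 0, 0], "ty":[0, 0, 0, 0, 0], "tz":[0, 0, 0, 0, 0], "drx":[0, 0, 0, 0, 0], "dry":[0, 0, 0, 0, 0], "drz":[0, 0, 0, 0, 0]},
  "aperture": 0.0,
  "grip_force": 40
}}

```text
time_s: 16.8
position: [0.579, 0.3444, 0.0989]
tool_rot: [-2.742, -1.533, -0.002]
wrist_force: [-0.1, -0.8, 5.5]
width: 0.0092
finger_force: 40.0
```

Request:
{"api": "shift_gripper", "payload": {
  "increments": {"tx":[0, 0, 0, 0, 0, 0], "ty":[0, 0, 0, 0, 0, 0], "tz":[-0.025, -0.0625, -0.1125, -0.15, -0.15, -0.15], "drx":[0, 0, 0, 0, 0, 0], "dry":[0, 0, 0, 0, 0, 0], "drz":[0, 0, 0, 0, 0, 0]}
}}

```text
time_s: 17.4
position: [0.5784, 0.3442, 0.2181]
tool_rot: [-2.742, -1.533, -0.0]
wrist_force: [-0.1, 0.4, -3.2]
width: 0.0094
finger_force: 40.0
```

```bash
python3 -c "
from h import *
go(.5542,-.0243,.22)"
```

```text
shift [-0.3266  0.1723 -0.002 ] rot [0. 0. 0.] n>= 7.4 q6 1.09
```

Converted, -0.3266 m is -0.4083, -0.315 m is -0.3938.

Request:
{"api": "shift_gripper", "payload": {
  "increments": {"tx":[-0.0375, -0.0875, -0.1375, -0.1875, -0.2375, -0.2875, -0.3313, -0.3688, -0.3938, -0.4083, -0.4083, -0.4083, -0.4083], "ty":[0.0188, 0.045, 0.0725, 0.0988, 0.125, 0.1513, 0.175, 0.195, 0.2075, 0.2154, 0.2154, 0.2154, 0.2154], "tz":[-0.0125, -0.025, -0.025, -0.025, -0.025, -0.025, -0.025, -0.0188, -0.0063, -0.0025, -0.0025, -0.0025, -0.0025], "drx":[0, 0, 0, 0, 0, 0, 0, 0, 0, 0, 0, 0, 0], "dry":[0, 0, 0, 0, 0, 0, 0, 0, 0, 0, 0, 0, 0], "drz":[0, 0, 0, 0, 0, 0, 0, 0, 0, 0, 0, 0, 0]}
}}

```text
time_s: 18.7
position: [0.5546, -0.0232, 0.2202]
tool_rot: [-2.741, -1.534, -0.0]
wrist_force: [0.6, 0.1, -2.4]
width: 0.0093
finger_force: 40.0
```

Create dot.py:
```python
from fit import *
import sys
dz=float(sys.argv[1])  # bar top ahead of TCP
o=status.observe();M=R.from_rotvec(o['tool_rot']).as_matrix()
c=camrig.get_calibration('wrist');a=camrig.grab_frame('wrist');np.savez(sys.argv[2]+'.npz',a=a,K=c['K'],world_from_camera=c['world_from_camera'])
g=cv2.cvtColor(a,cv2.COLOR_RGB2GRAY).astype(np.float32)
q=proj(c,o['position']+M@[0,0,dz]);u,v=np.round(q).astype(int)
w=g[v-12:v+10,u-4:u+5];print(q,w.astype(int))
```

```bash
python3 dot.py 0.0779 w7
```

```text
[320.14641865 252.25901637] [[112 110 109 110 110 108 110 109 108]
 [110 111 110 110 110 110 110 109 108]
 [110 109 110 109 109 110 110 109 109]
 [110 110 111 109 109 109 109 109 109]
 [110 111 109 109 109 109 108 109 107]
 [110 111 109 110 109 110 109 110 109]
 [110 111 110 109 110 110 109 109 109]
 [110 111 111 109 110 110 109 109 108]
 [112 110 111 111 111 111 109 110 108]
 [111 108 106 104 103 104 105 109 109]
 [104  94  85  78  76  79  88  99 106]
 [ 90  68  52  43  42  46  59  79  96]
 [ 68  43  29  22  20  21  32  51  78]
 [ 48  22  14  19  18  19  18  33  63]
 [ 37  18  12  14  17  18  13  22  52]
 [ 41  19  14  17  16  19  14  22  54]
 [ 51  25  17  17  17  14  17  33  61]
 [ 65  38  23  20  19  21  34  55  83]
 [ 87  69  51  42  46  54  68  85  99]
 [104  96  85  80  78  88  94 103 107]
 [109 108 103 102 102 106 108 110 109]
 [112 112 110 110 108 110 110 110 109]]
```

Converted, 0.054 m is 0.0675, 0.0005 m is 0.0006.

Request:
{"api": "shift_gripper", "payload": {
  "increments": {"tx":[0.0003, 0.0003, 0.0003, 0.0003, 0.0003, 0.0003, 0.0003, 0.0003, 0.0003, 0.0003], "ty":[0.0006, 0.0006, 0.0006, 0.0006, 0.0006, 0.0006, 0.0006, 0.0006, 0.0006, 0.0006], "tz":[0.025, 0.04, 0.0475, 0.0525, 0.0563, 0.06, 0.0638, 0.0675, 0.0675, 0.0675], "drx":[0, 0, 0, 0, 0, 0, 0, 0, 0, 0], "dry":[0, 0, 0, 0, 0, 0, 0, 0, 0, 0], "drz":[0, 0, 0, 0, 0, 0, 0, 0, 0, 0]}
}}

```text
time_s: 19.75
position: [0.5552, -0.0242, 0.1663]
tool_rot: [2.742, 1.533, 0.001]
wrist_force: [3.1, 2.5, -2.4]
width: 0.0092
finger_force: 40.0
```

Converted, 0.017 m is 0.0213, 0.015 m is 0.0188.

Request:
{"api": "shift_gripper", "payload": {
  "increments": {"tx":[0, 0, 0, 0, 0, 0, 0], "ty":[0, 0, 0, 0, 0, 0, 0], "tz":[0.005, 0.01, 0.015, 0.0188, 0.0213, 0.0213, 0.0213], "drx":[0, 0, 0, 0, 0, 0, 0], "dry":[0, 0, 0, 0, 0, 0, 0], "drz":[0, 0, 0, 0, 0, 0, 0]}
}}

```text
time_s: 20.45
position: [0.5552, -0.0242, 0.1489]
tool_rot: [-2.742, -1.533, -0.001]
wrist_force: [2.4, 4.3, 0.3]
width: 0.0101
finger_force: 40.0
```

Request:
{"api": "shift_gripper", "payload": {
  "increments": {"tx":[0, 0, 0], "ty":[0, 0, 0], "tz":[0.0013, 0.0025, 0.0025], "drx":[0, 0, 0], "dry":[0, 0, 0], "drz":[0, 0, 0]}
}}

```text
time_s: 20.75
position: [0.5552, -0.0242, 0.147]
tool_rot: [2.742, 1.533, 0.001]
wrist_force: [2.5, 4.0, 0.9]
width: 0.0095
finger_force: 40.0
```

Request:
{"api": "shift_gripper", "payload": {
  "increments": {"tx":[0, 0, 0], "ty":[0, 0, 0], "tz":[0.0013, 0.0025, 0.0025], "drx":[0, 0, 0], "dry":[0, 0, 0], "drz":[0, 0, 0]}
}}

```text
time_s: 21.05
position: [0.5552, -0.0242, 0.1451]
tool_rot: [2.742, 1.533, 0.001]
wrist_force: [1.7, 5.3, 1.0]
width: 0.0096
finger_force: 40.0
```

Converted, 0.001 m is 0.0013, 0.0006 m is 0.0008.

Request:
{"api": "shift_gripper", "payload": {
  "increments": {"tx":[0.0008, 0.0008, 0.0008], "ty":[0, 0, 0], "tz":[0.0013, 0.0013, 0.0013], "drx":[0, 0, 0], "dry":[0, 0, 0], "drz":[0, 0, 0]}
}}

```text
time_s: 21.35
position: [0.5551, -0.024, 0.1442]
tool_rot: [2.742, 1.533, -0.001]
wrist_force: [0.2, 1.5, 5.9]
width: 0.0094
finger_force: 40.0
```

Request:
{"api": "shift_gripper", "payload": {
  "increments": {"tx":[0, 0, 0], "ty":[0, 0, 0], "tz":[0.0013, 0.0013, 0.0013], "drx":[0, 0, 0], "dry":[0, 0, 0], "drz":[0, 0, 0]}
}}

```text
time_s: 21.65
position: [0.5552, -0.024, 0.1442]
tool_rot: [2.742, 1.533, -0.0]
wrist_force: [-3.9, 1.5, 16.9]
width: 0.0096
finger_force: 40.0
```

Converted, -0.001 m is -0.0013.

Request:
{"api": "shift_gripper", "payload": {
  "increments": {"tx":[0, 0], "ty":[0, 0], "tz":[-0.0013, -0.0013], "drx":[0, 0], "dry":[0, 0], "drz":[0, 0]}
}}

```text
time_s: 21.85
position: [0.5551, -0.024, 0.1442]
tool_rot: [2.742, 1.533, -0.001]
wrist_force: [-0.9, 1.3, 5.7]
width: 0.0093
finger_force: 40.0
```

Request:
{"api": "shift_gripper", "payload": {
  "increments": {"tx":[0, 0, 0], "ty":[0, 0, 0], "tz":[0, 0, 0], "drx":[0, 0, 0], "dry":[0, 0, 0], "drz":[0, 0, 0]},
  "aperture": 0.024
}}

```text
time_s: 22.15
position: [0.5549, -0.0239, 0.1438]
tool_rot: [-2.742, -1.533, 0.001]
wrist_force: [-0.4, 0.3, -1.0]
width: 0.0243
finger_force: 0.0
```

Request:
{"api": "shift_gripper", "payload": {
  "increments": {"tx":[0, 0, 0, 0, 0], "ty":[0, 0, 0, 0, 0], "tz":[-0.025, -0.075, -0.1313, -0.1313, -0.1313], "drx":[0, 0, 0, 0, 0], "dry":[0, 0, 0, 0, 0], "drz":[0, 0, 0, 0, 0]}
}}

```text
time_s: 22.65
position: [0.5556, -0.0239, 0.25]
tool_rot: [2.741, 1.533, 0.003]
wrist_force: [-0.7, -0.3, -0.5]
width: 0.0238
finger_force: 0.0
```

```bash
python3 -c "
from h import *
go(.585,.199,.25)"
```

```text
shift [ 0.2053 -0.0917  0.    ] rot [0. 0. 0.] n>= 4.5 q6 0.51
```

Converted, 0.205 m is 0.2563, 0.19 m is 0.2375.

Request:
{"api": "shift_gripper", "payload": {
  "increments": {"tx":[0.0375, 0.0875, 0.1375, 0.1875, 0.2375, 0.2563, 0.2563, 0.2563, 0.2563], "ty":[-0.0163, -0.0388, -0.0613, -0.0838, -0.1063, -0.115, -0.115, -0.115, -0.115], "tz":[0, 0, 0, 0, 0, 0, 0, 0, 0], "drx":[0, 0, 0, 0, 0, 0, 0, 0, 0], "dry":[0, 0, 0, 0, 0, 0, 0, 0, 0], "drz":[0, 0, 0, 0, 0, 0, 0, 0, 0]},
  "aperture": 0.07
}}

```text
time_s: 23.55
position: [0.5838, 0.1975, 0.2485]
tool_rot: [2.743, 1.532, -0.002]
wrist_force: [-0.3, 0.2, -0.2]
width: 0.07
finger_force: 0.0
```

Run:
```python
from h import *
c=camrig.get_calibration('wrist');a=camrig.grab_frame('wrist');np.savez('w8.npz',a=a,K=c['K'],world_from_camera=c['world_from_camera'])
q=proj(c,(.585,.199,.064));u,v=q.astype(int);x0,y0=u-80,max(v-70,0);print(x0,y0,status.observe()['position']);save('w8',a,(x0,y0,x0+160,y0+140),s=4)
```

```text
240 124 [0.58397103 0.19746877 0.24880518]
```

View pics/w8.png

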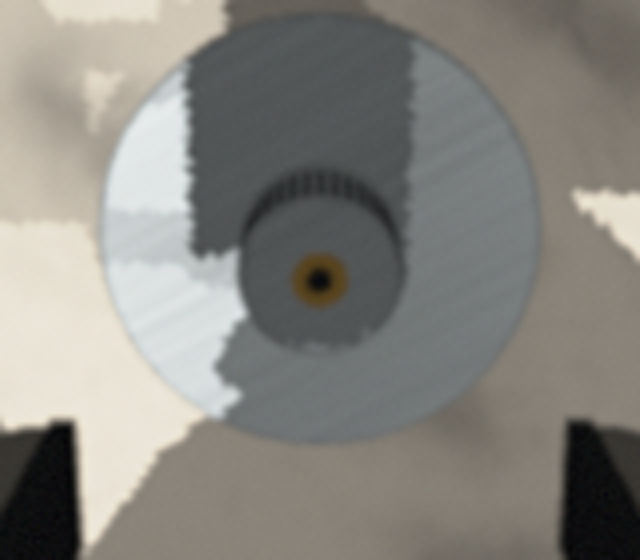

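The cap's centre dot is at crop (319,280). The boss is in the middle and the flange spans x 102–540.

Run:
```python
from fit import *
c,_=load('w8');m=atz(c,240+319/4,124+280/4,.064);print(m)
t=camrig.get_calibration('top');print(tri([ray(c,319.75,194),ray(t,389/1.25,247/1.25)]))
fit(['w8'],np.array([m[0],m[1],.03]),.054,True)
go(m[0],m[1],.124)
```

```text
[0.58486418 0.19989051 0.064     ]
[0.58399804 0.19981426 0.06134502]
['w8'] r 0.054 centre [0.5853 0.2005 0.0307] n 52 med res mm 0.7 0.08
shift [ 0.0026 -0.0005  0.1248] rot [0. 0. 0.] n>= 2.5 q6 0.88
```

Converted, 0.124 m is 0.155, 0.12 m is 0.15.

Request:
{"api": "shift_gripper", "payload": {
  "increments": {"tx":[0.0019, 0.0019, 0.0019, 0.0019, 0.0019, 0.0019, 0.0019], "ty":[-0.0006, -0.0006, -0.0006, -0.0006, -0.0006, -0.0006, -0.0006], "tz":[0.05, 0.1, 0.1313, 0.15, 0.155, 0.155, 0.155], "drx":[0, 0, 0, 0, 0, 0, 0], "dry":[0, 0, 0, 0, 0, 0, 0], "drz":[0, 0, 0, 0, 0, 0, 0]}
}}

```text
time_s: 24.3
position: [0.5854, 0.2006, 0.1266]
tool_rot: [2.742, 1.533, 0.003]
wrist_force: [-0.1, 0.5, 0.1]
width: 0.07
finger_force: 0.0
```

```bash
python3 -c "
from h import *
go(.585,.2,.124)"
```

```text
shift [-0.0007 -0.0001  0.0026] rot [0. 0. 0.] n>= 0.1 q6 0.88
```

Converted, 0.002 m is 0.0025, -0.0005 m is -0.0006.

Request:
{"api": "shift_gripper", "payload": {
  "increments": {"tx":[-0.0006, -0.0006, -0.0006, -0.0006, -0.0006, -0.0006, -0.0006], "ty":[0, 0, 0, 0, 0, 0, 0], "tz":[0.0025, 0.0025, 0.0025, 0.0025, 0.0025, 0.0025, 0.0025], "drx":[0, 0, 0, 0, 0, 0, 0], "dry":[0, 0, 0, 0, 0, 0, 0], "drz":[0, 0, 0, 0, 0, 0, 0]},
  "aperture": 0.02,
  "grip_force": 50
}}

```text
time_s: 25.0
position: [0.5845, 0.2002, 0.1234]
tool_rot: [2.742, 1.533, 0.001]
wrist_force: [-0.5, 0.1, 3.3]
width: 0.0353
finger_force: 50.0
```

Request:
{"api": "shift_gripper", "payload": {
  "increments": {"tx":[0, 0, 0, 0, 0, 0], "ty":[0, 0, 0, 0, 0, 0], "tz":[-0.025, -0.0625, -0.1125, -0.15, -0.15, -0.15], "drx":[0, 0, 0, 0, 0, 0], "dry":[0, 0, 0, 0, 0, 0], "drz":[0, 0, 0, 0, 0, 0]}
}}

```text
time_s: 25.6
position: [0.5838, 0.2, 0.2425]
tool_rot: [-2.742, -1.533, 0.001]
wrist_force: [0.1, 0.9, -4.8]
width: 0.0351
finger_force: 50.0
```

```bash
python3 -c "
from h import *
go(.5548,-.0240,.235)"
```

```text
shift [-0.2061  0.0925  0.0075] rot [0. 0. 0.] n>= 4.5 q6 0.88
```

Converted, -0.2061 m is -0.2576, 0.081 m is 0.1013.

Request:
{"api": "shift_gripper", "payload": {
  "increments": {"tx":[-0.0375, -0.0875, -0.1375, -0.1875, -0.225, -0.25, -0.2576, -0.2576, -0.2576, -0.2576], "ty":[0.0163, 0.0388, 0.0613, 0.0838, 0.1013, 0.1125, 0.1156, 0.1156, 0.1156, 0.1156], "tz":[0, 0, 0, 0, 0, 0, 0, 0, 0, 0], "drx":[0, 0, 0, 0, 0, 0, 0, 0, 0, 0], "dry":[0, 0, 0, 0, 0, 0, 0, 0, 0, 0], "drz":[0, 0, 0, 0, 0, 0, 0, 0, 0, 0]}
}}

```text
time_s: 26.6
position: [0.5552, -0.0228, 0.2427]
tool_rot: [-2.741, -1.534, 0.001]
wrist_force: [-0.9, -0.3, -4.5]
width: 0.0353
finger_force: 50.0
```

```bash
sed -i 's/^w=g.*/w=g[v-8:v+10,u-5:u+6];print(q,w.astype(int));m=w<50;ys,xs=np.nonzero(m);print("dot",u-5+xs.mean(),v-8+ys.mean())/' dot.py
python3 dot.py 0.0594 w9; python3 -c "
from h import *
go(.5548,-.0240,.235)"
```

```text
[320.17963286 269.07050028] [[79 74 75 76 76 76 75 74 75 75 74]
 [75 75 75 75 73 74 74 75 76 76 76]
 [79 72 72 65 64 65 65 69 71 76 75]
 [78 64 52 46 43 43 46 53 61 68 74]
 [66 49 34 26 24 25 28 31 41 53 65]
 [49 33 23 17 17 18 15 18 25 39 55]
 [33 21 17 16 18 18 20 12 17 27 46]
 [29 17 14 21 15 18 16 21 18 22 40]
 [28 18 16 16 16 18 15 17 15 17 40]
 [36 21 17 18 18 18 18 18 14 23 43]
 [50 27 18 16 17 19 14 18 19 30 52]
 [65 41 21 17 15 16 16 18 27 44 60]
 [73 53 39 28 26 27 28 35 45 59 70]
 [73 66 57 49 47 45 48 58 66 70 74]
 [74 73 72 68 65 64 67 71 73 74 75]
 [74 74 74 73 74 74 74 75 73 74 76]
 [74 73 74 76 75 76 75 75 74 75 75]
 [78 75 74 74 74 74 74 74 75 77 77]]
dot 319.86315789473684 268.88421052631577
shift [-0.0012  0.0002  0.0078] rot [0. 0. 0.] n>= 0.2 q6 0.51
```

Converted, 0.044 m is 0.055, -0.0016 m is -0.002.

Request:
{"api": "shift_gripper", "payload": {
  "increments": {"tx":[-0.002, -0.002, -0.002, -0.002, -0.002, -0.002, -0.002, -0.002, -0.002, -0.002], "ty":[0.0003, 0.0003, 0.0003, 0.0003, 0.0003, 0.0003, 0.0003, 0.0003, 0.0003, 0.0003], "tz":[0.025, 0.0375, 0.0425, 0.045, 0.0475, 0.05, 0.0525, 0.055, 0.055, 0.055], "drx":[0, 0, 0, 0, 0, 0, 0, 0, 0, 0], "dry":[0, 0, 0, 0, 0, 0, 0, 0, 0, 0], "drz":[0, 0, 0, 0, 0, 0, 0, 0, 0, 0]}
}}

```text
time_s: 27.65
position: [0.5545, -0.0254, 0.1992]
tool_rot: [-2.742, -1.533, 0.0]
wrist_force: [-0.2, 0.2, -3.3]
width: 0.0351
finger_force: 50.0
```

Converted, 0.003 m is 0.0038, 0.002 m is 0.0025.

Request:
{"api": "shift_gripper", "payload": {
  "increments": {"tx":[0, 0, 0, 0, 0], "ty":[0, 0, 0, 0, 0], "tz":[0.0013, 0.0025, 0.0038, 0.0038, 0.0038], "drx":[0, 0, 0, 0, 0], "dry":[0, 0, 0, 0, 0], "drz":[0, 0, 0, 0, 0]}
}}

```text
time_s: 28.15
position: [0.5545, -0.0254, 0.1961]
tool_rot: [-2.742, -1.533, 0.0]
wrist_force: [-0.5, -1.2, -4.3]
width: 0.0353
finger_force: 50.0
```

In the bore by about 8 mm with no side load; lowering on.

Converted, 0.003 m is 0.0038, 0.002 m is 0.0025.

Request:
{"api": "shift_gripper", "payload": {
  "increments": {"tx":[0, 0, 0, 0], "ty":[0, 0, 0, 0], "tz":[0.0013, 0.0025, 0.0038, 0.0038], "drx":[0, 0, 0, 0], "dry":[0, 0, 0, 0], "drz":[0, 0, 0, 0]}
}}

```text
time_s: 28.55
position: [0.5545, -0.0254, 0.193]
tool_rot: [-2.742, -1.533, 0.0]
wrist_force: [0.5, 0.3, -5.3]
width: 0.0351
finger_force: 50.0
```

Request:
{"api": "shift_gripper", "payload": {
  "increments": {"tx":[0, 0, 0], "ty":[0, 0, 0], "tz":[0.0013, 0.0019, 0.0019], "drx":[0, 0, 0], "dry":[0, 0, 0], "drz":[0, 0, 0]}
}}

```text
time_s: 28.85
position: [0.5545, -0.0254, 0.1916]
tool_rot: [-2.742, -1.533, 0.0]
wrist_force: [0.9, 0.5, -5.1]
width: 0.0352
finger_force: 50.0
```

Request:
{"api": "shift_gripper", "payload": {
  "increments": {"tx":[0, 0, 0], "ty":[0, 0, 0], "tz":[0.0013, 0.0013, 0.0013], "drx":[0, 0, 0], "dry":[0, 0, 0], "drz":[0, 0, 0]}
}}

```text
time_s: 29.15
position: [0.5546, -0.0254, 0.1908]
tool_rot: [2.742, 1.533, 0.0]
wrist_force: [-0.9, 0.1, -1.4]
width: 0.0352
finger_force: 50.0
```

Converted, 0.001 m is 0.0013.

Request:
{"api": "shift_gripper", "payload": {
  "increments": {"tx":[0, 0, 0], "ty":[0, 0, 0], "tz":[0.0013, 0.0013, 0.0013], "drx":[0, 0, 0], "dry":[0, 0, 0], "drz":[0, 0, 0]}
}}

```text
time_s: 29.45
position: [0.5546, -0.0253, 0.1908]
tool_rot: [2.742, 1.533, 0.001]
wrist_force: [-4.1, 0.6, 10.0]
width: 0.035
finger_force: 50.0
```

Converted, -0.001 m is -0.0013.

Request:
{"api": "shift_gripper", "payload": {
  "increments": {"tx":[0, 0], "ty":[0, 0], "tz":[-0.0013, -0.0013], "drx":[0, 0], "dry":[0, 0], "drz":[0, 0]}
}}

```text
time_s: 29.65
position: [0.5546, -0.0254, 0.1908]
tool_rot: [2.742, 1.533, 0.0]
wrist_force: [-1.8, 0.9, 2.5]
width: 0.0353
finger_force: 50.0
```

Request:
{"api": "shift_gripper", "payload": {
  "increments": {"tx":[0, 0, 0, 0], "ty":[0, 0, 0, 0], "tz":[0, 0, 0, 0], "drx":[0, 0, 0, 0], "dry":[0, 0, 0, 0], "drz":[0, 0, 0, 0]},
  "aperture": 0.08
}}

```text
time_s: 30.05
position: [0.5546, -0.0254, 0.1907]
tool_rot: [2.742, 1.533, 0.0]
wrist_force: [0.6, -0.9, 0.3]
width: 0.065
finger_force: 0.0
```

Request:
{"api": "shift_gripper", "payload": {
  "increments": {"tx":[0, 0, 0, 0.05, 0.1125, 0.175, 0.2375, 0.275, 0.275, 0.275], "ty":[0, 0, 0, 0, 0, 0, 0, 0, 0, 0], "tz":[-0.025, -0.075, -0.125, -0.1625, -0.1625, -0.1625, -0.1625, -0.1625, -0.1625, -0.1625], "drx":[0, 0, 0, 0, 0, 0, 0, 0, 0, 0], "dry":[0, 0, 0, 0, 0, 0, 0, 0, 0, 0], "drz":[0, 0, 0, 0, 0, 0, 0, 0, 0, 0]}
}}

```text
time_s: 31.05
position: [0.6694, 0.1624, 0.32]
tool_rot: [-2.741, -1.535, 0.002]
wrist_force: [0.3, 0.4, -0.3]
width: 0.08
finger_force: 0.0
```

Run:
```python
from h import *
a=camrig.grab_frame('scene');s=cv2.resize(a[130:330,180:480],None,fx=2.66,fy=2.66,interpolation=cv2.INTER_CUBIC);save('end',s)
```

```text
(no output)
```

View pics/end.png

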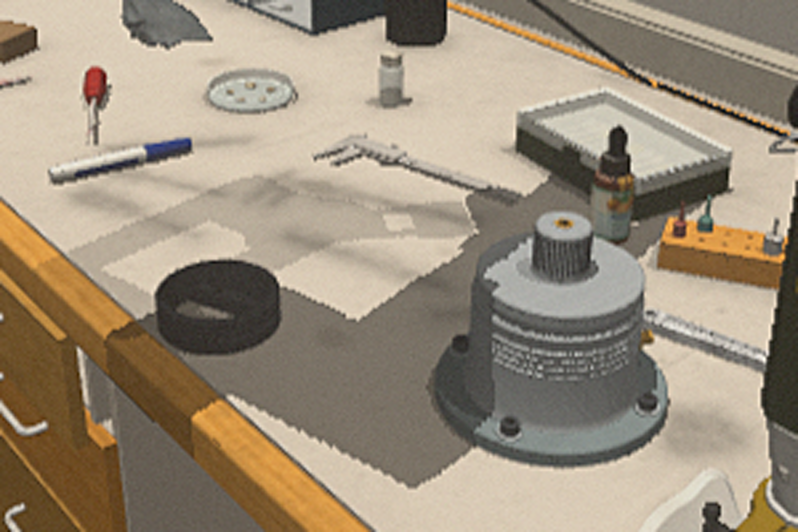

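The cap sits level on the cell, with its boss at (563,245) and the flange just proud of the rim. The dark spacer is still on the bench at (218,305), and the bystanders in the frame are in place.

```bash
python3 -c "
from bench import arm, camrig, status, ticket
print(ticket.close_job())"
```

```text
the job is handed in; nothing more can be done
None
```

The cell is loaded and handed in: brass ring, short spacer, then end cap, with the stone about 51–52 mm below the rim and the cap's flange about 6 mm clear of it; the tall spacer is still on the bench.

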